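# Stock the dry-storage box through its spring-loaded ram

## Task

Take the block of packing foam out of the loading bay of the white dry-storage box and lay it flat on the round black mat. Then pass every card box, the solder reel and the roll of black tape, as many of them as are on the bench, into the dry box: lay it in the bay, push the red plate of the sprung ram fully through its stroke so that the article drops in behind the bay, let the ram spring back, and go on with the next until none is left outside. Never push articles in by hand, do not send the foam in, and leave the roll of amber tape alone.

Things in the scene. Friction and masses are not known exactly. Their poses are not given: they have to be found in the camera images.
- dry_box: White dry-storage box fixed to the bench, with an open loading bay at its near end and a closed compartment behind. Origin: on the bench top under the middle of the bay; x points along the push, into the box; y to its left; z up. The plinth under the bay is 150 mm wide and 100 mm high
- bay (a point): middle of the bay floor, where articles are laid (100 mm above the bench; axes as the dry box's). The floor is free from 55 mm before this point (blue pusher plate at rest, 100 mm wide, 38 mm high) to the mouth 60 mm beyond it, between two kerbs 10 mm high, 60 mm to the left and right
- drop_off (a point): middle of the edge, 80 mm beyond the bay's middle, over which articles fall into the closed compartment (162 mm deep, 190 mm wide, floor 4 mm above the bench). 20 mm before this edge stands the mouth, 120 mm wide and 70 mm high; above and behind it is a clear cover, top 174 mm above the bench
- ram_slide (a joint): travel of the ram in m: 0 at rest, 0.115 fully pushed in, when its blue pusher plate is 60 mm past the bay's middle (5 mm short of full is enough to tip over the drop-off any article that lies flat). A spring returns it: about 2 N at the start, 7 N at the end, and damped (20 N per m/s)
- ram_plate (a point): centre of the rear (robot-side) face of the ram's upright red thumb plate, 60 mm wide, 45 mm high (101.5 to 146.5 mm above the bench), 12 mm thick. It moves with the ram; push it along the dry box's x. At rest it is 107 mm behind the bay's middle; bench lies open behind the plate from 8 mm on
- mat: round black rubber mat, 140 mm across, 4 mm thick, fixed to the bench. Origin: centre of its underside
- foam_mid (a point): block of dark packing foam, 60 x 91 x 45 mm (its own x, y, z), standing in the bay at the start with its long side along the push. The point is its centre; 50 g
- carton_1_mid (a point): brown card box of fasteners, 55 x 85 x 35 mm (its own x, y, z), lying flat on the bench at the start. The point is its centre. May be absent
- carton_2_mid (a point): brown card box of fasteners, 55 x 85 x 35 mm (its own x, y, z), lying flat on the bench at the start. The point is its centre. May be absent
- reel_mid (a point): reel of solder wire with black flanges standing upright on a flange, 64 mm across, 40 mm high. The point is its centre. May be absent
- black_tape_mid (a point): roll of black tape lying flat, 63 mm across, 20 mm high. The point is its centre. May be absent
- amber_tape_mid (a point): roll of amber film tape lying among the articles, 83 mm across, 13 mm high; the point is its centre. It does not go in; leave alone

How it is judged:
On the way, in this order (a step that is already met when the one before it is completed fails the run):
1. the foam block is out of the bay and lies on the mat (horizontal distance between foam_mid and mat below 0.03 m and height (world z) of foam_mid below 0.035 m and linear speed of foam below 0.05 m/s), for 0.2 s.
2. the ram is pushed fully through its stroke (value of joint ram_slide above 0.108 m), for 0.1 s.
At the end, for the whole second after the job is handed in: Every card box, reel and black tape roll present is past the drop-off inside the dry box and at rest; the foam lies flat on the mat, its centre within 30 mm of the mat's; the ram is back at rest (within 10 mm) (x of carton_1_mid in the frame of dry_box between 0.082 and 0.24 m and y of carton_1_mid in the frame of dry_box between -0.095 and 0.095 m and height (world z) of each of carton_1_mid, carton_2_mid, reel_mid, black_tape_mid below 0.15 m and linear speed of each of carton_1, carton_2, reel, black_tape below 0.05 m/s and x of carton_2_mid in the frame of dry_box between 0.082 and 0.24 m and y of carton_2_mid in the frame of dry_box between -0.095 and 0.095 m and x of reel_mid in the frame of dry_box between 0.082 and 0.24 m and y of reel_mid in the frame of dry_box between -0.095 and 0.095 m and x of black_tape_mid in the frame of dry_box between 0.082 and 0.24 m and y of black_tape_mid in the frame of dry_box between -0.095 and 0.095 m and horizontal distance between foam_mid and mat below 0.03 m and height (world z) of foam_mid below 0.035 m and angle between foam_mid's own z axis and vertical below 0.2 rad and value of joint ram_slide below 0.01 m); the robot touches nothing.
It fails at once if the foam is pushed into the dry box (x of foam_mid in the frame of dry_box above 0.075 m and horizontal distance between foam_mid and bay below 0.2 m and y of foam_mid in the frame of dry_box between -0.09 and 0.09 m and height (world z) of foam_mid below 0.16 m).
It fails at once if the roll of amber tape is moved by more than 40 mm (distance of amber_tape_mid from where it was at the start of the episode above 0.04 m).
It fails at once if an article is pushed into the mouth by hand ((contact force between the fingers and carton_1 above 1 N and x of carton_1_mid in the frame of dry_box between 0.065 and 0.24 m and y of carton_1_mid in the frame of dry_box between -0.09 and 0.09 m and height (world z) of carton_1_mid below 0.16 m) or (contact force between the fingers and carton_2 above 1 N and x of carton_2_mid in the frame of dry_box between 0.065 and 0.24 m and y of carton_2_mid in the frame of dry_box between -0.09 and 0.09 m and height (world z) of carton_2_mid below 0.16 m) or (contact force between the fingers and reel above 1 N and x of reel_mid in the frame of dry_box between 0.065 and 0.24 m and y of reel_mid in the frame of dry_box between -0.09 and 0.09 m and height (world z) of reel_mid below 0.16 m) or (contact force between the fingers and black_tape above 1 N and x of black_tape_mid in the frame of dry_box between 0.065 and 0.24 m and y of black_tape_mid in the frame of dry_box between -0.09 and 0.09 m and height (world z) of black_tape_mid below 0.16 m)).
Of carton_1, carton_2, reel, black_tape only 3 to 4 are there at a start; the rules pass over those that are not, and their reading is None.
At some moment in a run one of carton_1, carton_2, reel, black_tape may be knocked a few centimetres aside while the robot is not near it.
It also fails if it takes over 210 s, if anything falls off the work surface, if the arm or the gripper's body presses on something with over 40 N, if the wrist force passes 120 N, or if a joint passes its speed limit or range.

## Robot

A 6-joint arm with a two-finger parallel gripper is mounted at the origin on a cart in front of the work surface, level with it; the furniture and walls round the work are solid. World frame = base frame: x ahead of the robot, y to its left, z up, the work surface at z = 0. Lengths are in m, angles in rad, forces in N, time in s.
With the tool pointing down it reaches from about 0.4 to 0.825 m from the base axis. Payload 7 kg.
Tool frame: the origin (TCP) lies midway between the tips of the shut fingers; the grasp point (between the pads) lies 19 mm behind it; z points along the fingers, y is the line along which they close (so a half turn about z gives the same grasp; the last joint's range is limited). The gripper opens to 88 mm and grips with 3 to 60 N. Pads are 19 mm wide; open, the fingers measure 130 mm over their backs; the gripper's body (78 mm by 193 mm) begins 47 mm behind the grasp point.
Start: joints at [1.389, 0.359, 0.012, 0, -1.224, -0.288], TCP at [0.306, 0.602, 0.227] pointing down, gripper open.
Joint ranges: [-3.07, 3.07], [-1.43, 2.12], [-1.02, 1.25], [-3.03, 1.67], [-3.05, -0], [-3.03, 3.03]. Speed limits (rad/s): [2.39, 2.39, 3.01, 3.14, 3.14, 3.14].

## Interface

Orientations are given as [roll, pitch, yaw] about the fixed x, y, z axes, in that order (R = Rz(yaw) Ry(pitch) Rx(roll)).
In Python, from station import arm, grab_frame, camera_params, spot_in gives the robot as it stands.
- The arm moves only by the shell command python3 -m jog 'ROWS' [FORCE]. ROWS is JSON, a list that holds one entry, the list of rows, each a list of 7 numbers: the shift along the tool's x, y, z in mm, then the turn, a rotation vector about the tool's x, y, z in rad, then the finger opening in mm, from 0 to 87.6. In form: [[[x, y, z, wx, wy, wz, fingers], ...]]. A call has 1 to 20 rows; each row is the pose to reach, as a shift and turn from the pose commanded when the call began, along the tool's axes at that moment; what a row does not reach only later rows make up. A row lasts 1/8 s, in which the tool goes at most 62.5 mm and 10.7 degrees, less where a joint would pass 70% of its speed; a pose out of reach is approached as far as the arm can. A call with a gripper value outside its range is refused whole. The fingers move at their own pace and stop on an object; FORCE is the grip in N (left out, the last holds). Time passes only in rows, so rows that repeat a pose let the fingers close. It gives the time, the measured TCP pose, the force, the opening and the grip force at its end, in the units of the state.
- arm.get_state(): the state, without advancing time (a new reading comes with each control period).
- grab_frame(name): name is "scene" or "top" or "wrist"; returns (picture, depth): 420x560x3 uint8, blue, green, red; 420x560 float32, m along the optical axis (not along the pixel's ray), 0 where there is no reading.
- camera_params(name): a dict with "mtx" (3x3 intrinsics, pixels), "R" (3x3) and "t" (3): a world point X has camera coordinates R X + t. Camera axes: x right, y down, z forward; pixel columns grow to the right and rows downward; lengths in m; the calibration is good to about 2 mm. A picture is of the moment at which its call begins: read the wrist's pose just before it. camera_params takes no time and is no camera call; for the wrist camera it gives the pose at the moment of the call.
- arm.job_done(): hands the job in; it is judged then, once.
Trained networks look in the newest picture that a camera, given by its name, has taken for a name from the list of things; names that differ only in an ending like _2 or _b are one class to them, and where a whole thing is asked for, a point or a joint stands for the part that bears it (a point fixed in the world has none). Each returns a list of dicts, best first, with "confidence" (0 to 1); they miss things now and then, are a little off and sometimes report something else, mostly with a low value. They report only what shows in the picture. A call takes as long as a camera call.
- spot_in(query, camera): "uv" ([column, row] in pixels, amid what is visible of it).
The state is a dict: "t": time; "q": joint angles; "qd": joint speeds; "joint_efforts": joint torques, N m; "eef_pos": TCP position; "ee_rot": TCP orientation; "force": force on the tool from outside, world axes, zero at the start; "moment": the same for the moment, N m; "width": finger opening in m; "gripper_force": force on a finger pad.
Only numpy, scipy, OpenCV 4.12 (cv2) and the standard library are available. Lean on these libraries where they do the work, as an engineer would, in place of code of your own. Each camera call takes 0.05 s, during which the arm holds its last target. There are 200 camera calls.

## Working session

There is one attempt and no reset: what is moved stays moved. The work goes in short steps, Python scripts to look and compute and a shell command to move; the robot and the scene stay as the last step left them, time stands still between calls to the robot, and variables do not carry over. Pictures are saved under pics/ and viewed, at most 14 in all, crops included, and the job is handed in when it is done.

```bash
ls; mkdir -p pics; python3 - <<'E'
from station import arm, grab_frame, camera_params, spot_in
import cv2,numpy as np
s=arm.get_state();print(s['t'],s['eef_pos'],s['ee_rot'],s['width'])
for c in ['scene','top']:
    p,d=grab_frame(c);cv2.imwrite(f'pics/{c}0.png',p);np.save(f'{c}_d.npy',d)
    k=camera_params(c);print(c,(-k['R'].T@k['t']).round(3))
    for q in ['dry_box','ram_plate','mat','foam_mid','carton_1_mid','reel_mid','black_tape_mid','amber_tape_mid']:
        for r in spot_in(q,c)[:3]:
            u,v=map(int,r['uv']);z=d[v,u]
            X=k['R'].T@(z*np.linalg.inv(k['mtx'])@[u,v,1]-k['t']);print(q,u,v,round(r['confidence'],2),X.round(3))
E
```

```text
pics
0.0 [0.30538088 0.60140636 0.22562196] [ 3.13990083e+00 -1.63938761e-04 -4.69890186e-01] 0.08759311858643053
scene [-0.195 -0.577  0.787]
dry_box 291 196 0.57 [0.656 0.004 0.099]
ram_plate 258 207 0.78 [0.513 0.014 0.138]
mat 158 208 0.94 [0.469 0.405 0.001]
foam_mid 377 271 0.63 [ 0.591 -0.313  0.02 ]
foam_mid 276 190 0.56 [0.603 0.019 0.143]
reel_mid 183 221 0.96 [0.435 0.243 0.039]
reel_mid 376 270 0.46 [ 0.594 -0.309  0.02 ]
black_tape_mid 377 271 0.59 [ 0.591 -0.313  0.02 ]
amber_tape_mid 376 330 0.93 [ 0.435 -0.386 -0.003]
top [0.464 0.013 1.228]
dry_box 264 138 0.82 [0.716 0.049 0.173]
dry_box 272 209 0.59 [0.54  0.033 0.113]
ram_plate 272 207 0.94 [0.546 0.033 0.116]
mat 145 237 0.94 [0.475 0.401 0.006]
mat 386 183 0.67 [ 0.617 -0.298  0.002]
foam_mid 269 181 0.86 [0.611 0.039 0.145]
reel_mid 194 248 0.83 [0.44  0.261 0.002]
black_tape_mid 193 249 0.73 [ 0.438  0.265 -0.002]
black_tape_mid 384 183 0.7 [ 0.618 -0.294 -0.006]
amber_tape_mid 427 238 0.89 [ 0.455 -0.41  -0.001]
```

View pics/top0.png

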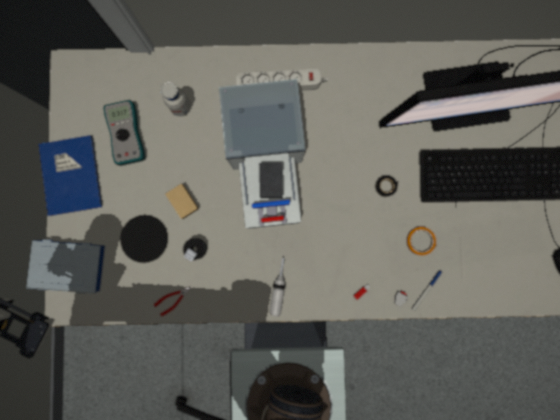

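View pics/scene0.png

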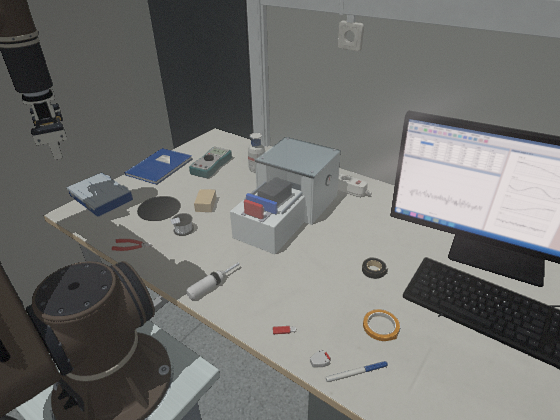

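The top view shows the foam in the bay (270,180), the red plate (272,218), the mat (145,238), the reel (195,247), one carton (182,200), the black tape (386,185) and the amber tape (421,240). I count three articles. Next I'll measure their positions.

```bash
cat > h.py <<'E'
from station import arm, grab_frame, camera_params, spot_in
import cv2,numpy as np
def cloud(c,d,k=None):
    k=k or camera_params(c);v,u=np.indices(d.shape)
    P=np.stack([u*d,v*d,d],-1)@np.linalg.inv(k['mtx']).T
    W=(P-k['t'])@k['R'];W[d<=0]=np.nan;return W
def rect(W,m):
    n,l,st,_=cv2.connectedComponentsWithStats(m.astype(np.uint8))
    out=[]
    for i in range(1,n):
        if st[i,4]<25: continue
        p=W[l==i];(c,s,a)=cv2.minAreaRect((p[:,:2]*1000).astype(np.float32))
        out.append((st[i,:5].tolist(),np.round(c,1).tolist(),np.round(s,1).tolist(),round(a,1),np.median(p[:,2]).round(4)))
    return out
def proj(k,X):
    p=k['mtx']@(k['R']@np.array(X)+k['t']);return p[:2]/p[2]
E
python3 - <<'E'
from h import *
d=np.load('top_d.npy');W=cloud('top',d);z=W[...,2]
for a,b in [(.16,.19),(.135,.155),(.115,.135),(.09,.112),(.03,.05),(.012,.03)]:
    print(a,b); [print('  ',r) for r in rect(W,(z>a)&(z<b)&(W[...,0]>.3)&(W[...,0]<.8)&(abs(W[...,1])<.5))]
im=cv2.imread('pics/top0.png');hsv=cv2.cvtColor(im,cv2.COLOR_BGR2HSV)
dark=(im.max(-1)<60)
for q in [(145,238),(386,185),(195,247)]:
    m=np.zeros_like(dark);u,v=q;m[v-30:v+30,u-30:u+30]=1
    print(q,rect(W,m&dark))
blue=(hsv[...,0]>100)&(hsv[...,0]<125)&(hsv[...,1]>150);red=((hsv[...,0]<8)|(hsv[...,0]>172))&(hsv[...,1]>130)
for mm in (blue,red):
    m=np.zeros_like(dark);m[150:230,235:305]=1;print(rect(W,m&mm))
m=np.zeros_like(dark);m[180:222,162:204]=1;print('carton',rect(W,m&(z>.02)))
E
```

```text
0.16 0.19
   ([220, 105, 85, 55, 3961], [740.2, 53.2], [135.2, 202.2], 4.7, np.float64(0.1727))
   ([385, 107, 97, 16, 185], [773.0, -380.3], [25.1, 237.5], 5.1, np.float64(0.1752))
0.135 0.155
   ([391, 115, 50, 8, 58], [765.8, -345.1], [2.2, 130.4], 7.0, np.float64(0.1458))
   ([226, 158, 17, 4, 27], [667.2, 127.3], [4.9, 40.4], 10.5, np.float64(0.1462))
   ([259, 163, 23, 35, 789], [613.5, 36.1], [56.9, 89.0], 88.9, np.float64(0.1439))
   ([251, 200, 39, 8, 108], [553.1, 37.3], [11.5, 98.7], 5.2, np.float64(0.1368))
   ([260, 216, 24, 7, 111], [513.3, 34.2], [11.8, 59.4], 5.0, np.float64(0.1445))
0.115 0.135
   ([425, 112, 46, 7, 48], [779.4, -437.2], [2.3, 123.7], 7.0, np.float64(0.1255))
   ([387, 119, 37, 6, 39], [765.0, -324.4], [2.7, 101.9], 7.8, np.float64(0.1258))
   ([276, 200, 10, 6, 30], [555.5, 10.3], [12.3, 24.6], 5.1, np.float64(0.1336))
   ([260, 205, 15, 6, 37], [543.9, 45.0], [11.5, 36.8], 7.6, np.float64(0.1233))
0.09 0.112
   ([411, 113, 58, 10, 101], [779.7, -424.4], [3.1, 151.7], 7.3, np.float64(0.0954))
   ([378, 119, 32, 9, 66], [763.8, -300.9], [82.8, 19.3],
[... 1138 characters left out ...]
4(0.022))
   ([271, 258, 15, 40, 181], [354.0, 18.2], [37.1, 108.7], 84.1, np.float64(0.0232))
(145, 238) [([119, 215, 48, 47, 1714], [nan, nan], [0.0, 0.0], 0.0, np.float64(nan))]
(386, 185) [([376, 176, 21, 20, 152], [607.7, -294.0], [59.4, 55.3], 88.9, np.float64(0.0179))]
(195, 247) [([165, 228, 2, 20, 33], [472.4, 342.8], [54.6, 5.6], 0.1, np.float64(0.0033)), ([184, 238, 23, 21, 294], [444.0, 251.3], [57.1, 50.7], 58.3, np.float64(0.0382))]
[([253, 200, 36, 7, 142], [553.3, 36.0], [10.5, 91.3], 4.8, np.float64(0.136))]
[([262, 216, 22, 6, 94], [515.0, 31.4], [13.0, 54.9], 3.3, np.float64(0.1445))]
carton [([165, 184, 32, 35, 604], [574.9, 293.5], [85.8, 55.5], 31.7, np.float64(0.034))]
```

```bash
cat >> h.py <<'E'
from scipy.spatial.transform import Rotation as Ro
def rows(*T):
    s=arm.get_state();R=Ro.from_euler('xyz',s['ee_rot']);p=np.array(s['eef_pos'])
    print('t',round(s['t'],2),'pos',np.round(p,4),'yaw',round(s['ee_rot'][2],3),'w',round(s['width'],4))
    for x,y,z,yaw in T:
        d=R.inv().apply(np.array([x,y,z])-p)*1000
        w=(R.inv()*Ro.from_euler('xyz',[np.pi,0,yaw])).as_rotvec()
        print(np.round(d).tolist(),np.round(w,3).tolist(),'rows>=',round(max(np.linalg.norm(d)/62.5,np.linalg.norm(w)/.187),1))
E
python3 -c "
from h import *
rows((.6135,.036,.21,0),(.6135,.036,.115,0))
d=np.load('top_d.npy');k=camera_params('top');c=-k['R'].T@k['t'];r=k['R'].T@np.linalg.inv(k['mtx'])@[144.5,238.5,1];print(c+r*(.004-c[2])/r[2])"
```

```text
t 0.9 pos [0.3056 0.6018 0.2265] yaw -0.47 w 0.0878
[531.0, 365.0, 17.0] [0.0, 0.0, -0.47] rows>= 10.3
[531.0, 365.0, 112.0] [0.0, 0.0, -0.47] rows>= 10.5
[0.47069322 0.40323358 0.004     ]
```

```bash
python3 -m jog '[[[530,365,16,0,0,-0.47,82],[530,365,16,0,0,-0.47,82],[530,365,16,0,0,-0.47,82],[530,365,16,0,0,-0.47,82],[530,365,16,0,0,-0.47,82],[530,365,16,0,0,-0.47,82],[530,365,16,0,0,-0.47,82],[530,365,16,0,0,-0.47,82],[530,365,16,0,0,-0.47,82],[530,365,16,0,0,-0.47,82],[530,365,16,0,0,-0.47,82],[530,365,16,0,0,-0.47,82],[530,365,16,0,0,-0.47,82],[530,365,16,0,0,-0.47,82]]]' 12; python3 - <<'E'
from h import *
p,d=grab_frame('wrist');W=cloud('wrist',d);cv2.imwrite('pics/w1.png',p);z=W[...,2]
for a,b in [(.138,.155)]: [print(r) for r in rect(W,(z>a)&(z<b))]
rows((.6135,.036,.115,0))
E
```

```text
t: 2.65
eef_pos: [0.6126, 0.0377, 0.2109]
ee_rot: [-3.141, -0.0, 0.002]
force: [0.3, 0.5, 0.0]
width: 0.0817
gripper_force: 0.0
([236, 147, 99, 136, 12685], [618.4, 34.9], [60.1, 89.8], 89.6, np.float64(0.1448))
([245, 342, 84, 22, 1510], [517.2, 32.8], [12.5, 60.0], 4.7, np.float64(0.1451))
t 2.7 pos [0.6126 0.0376 0.2109] yaw 0.002 w 0.082
[1.0, 2.0, 96.0] [-0.0, -0.0, 0.002] rows>= 1.5
```

View pics/w1.png

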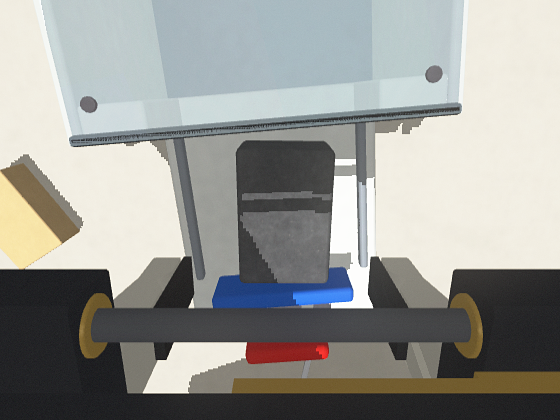

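The wrist view shows the foam squarely between the fingers at about (285,210), and the bay is free around it. I'll grip and lift.

```bash
python3 -m jog '[[[3,2,50,0,0,0,82],[3,2,92,0,0,0,82],[3,2,95,0,0,0,82],[3,2,95,0,0,0,82],[3,2,95,0,0,0,40],[3,2,95,0,0,0,40],[3,2,95,0,0,0,40],[3,2,95,0,0,0,40],[3,2,95,0,0,0,40],[3,2,95,0,0,0,40],[3,2,50,0,0,0,40],[3,2,0,0,0,0,40],[3,2,-10,0,0,0,40],[3,2,-10,0,0,0,40]]]' 12; python3 -c "
from h import *
rows((.471,.403,.21,0),(.471,.403,.026,0))"
```

```text
t: 4.45
eef_pos: [0.616, 0.0345, 0.221]
ee_rot: [-3.141, -0.001, -0.0]
force: [-0.4, 0.3, -2.1]
width: 0.06
gripper_force: 12.0
t 4.45 pos [0.616  0.0345 0.221 ] yaw -0.0 w 0.06
[-145.0, -368.0, 11.0] [-0.001, -0.001, -0.0] rows>= 6.3
[-145.0, -368.0, 195.0] [-0.001, -0.001, -0.0] rows>= 7.1
```

```bash
python3 -m jog '[[[-145,-368,0,0,0,0,40],[-145,-368,0,0,0,0,40],[-145,-368,0,0,0,0,40],[-145,-368,0,0,0,0,40],[-145,-368,0,0,0,0,40],[-145,-368,0,0,0,0,40],[-145,-368,0,0,0,0,40],[-145,-368,0,0,0,0,40],[-145,-368,100,0,0,0,40],[-145,-368,170,0,0,0,40],[-145,-368,196,0,0,0,40],[-145,-368,200,0,0,0,40],[-145,-368,200,0,0,0,40],[-145,-368,200,0,0,0,40]]]'; python3 -m jog '[[[0,0,0,0,0,0,75],[0,0,0,0,0,0,75],[0,0,0,0,0,0,75],[0,0,-60,0,0,0,75],[0,0,-120,0,0,0,75],[0,0,-170,0,0,0,75],[0,0,-180,0,0,0,75],[0,0,-180,0,0,0,75]]]';  python3 - <<'E'
from h import *
p,d=grab_frame('top');W=cloud('top',d);cv2.imwrite('pics/t2.png',p);z=W[...,2]
for a,b in [(.03,.06),(.012,.03)]: [print(r) for r in rect(W,(z>a)&(z<b)&(W[...,0]>.3)&(W[...,0]<.65)&(W[...,1]<.5)&(W[...,1]>-.35))]
k=camera_params('top')
rows((.438,.257,.14,0))
E
```

```text
t: 6.2
eef_pos: [0.4717, 0.4025, 0.0218]
ee_rot: [-3.14, -0.001, -0.0]
force: [-0.2, 0.8, 0.4]
width: 0.0599
gripper_force: 12.0
t: 7.2
eef_pos: [0.4708, 0.4026, 0.2012]
ee_rot: [-3.14, -0.001, 0.0]
force: [-1.0, -0.6, -0.6]
width: 0.075
gripper_force: 0.0
([165, 184, 32, 35, 566], [574.6, 293.7], [85.8, 55.3], 31.7, np.float64(0.0342))
([147, 223, 6, 32, 175], [470.2, 378.2], [11.1, 86.8], 89.7, np.float64(0.0467))
([182, 238, 23, 24, 376], [438.9, 256.5], [61.3, 61.2], 15.8, np.float64(0.0395))
([274, 284, 9, 14, 77], [318.5, 22.1], [22.2, 35.5], 88.6, np.float64(0.0321))
([375, 175, 23, 22, 255], [607.0, -294.3], [60.8, 60.9], 45.4, np.float64(0.0177))
([182, 199, 16, 20, 32], [547.7, 266.2], [26.5, 59.6], 64.4, np.float64(0.0218))
([152, 223, 3, 32, 59], [470.3, 373.8], [87.9, 2.2], 0.5, np.float64(0.0212))
([271, 258, 15, 40, 189], [353.2, 18.3], [37.0, 110.1], 84.1, np.float64(0.0248))
t 7.25 pos [0.4704 0.4021 0.1998] yaw 0.0 w 0.0749
[-32.0, 145.0, 60.0] [0.0, 0.001, 0.0] rows>= 2.6
```

View pics/t2.png

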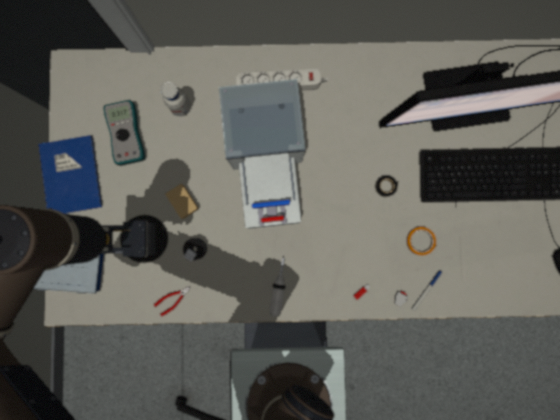

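The foam is on the mat in the top view (145,238), and its left edge agrees with that. Next is the reel.

```bash
python3 -m jog '[[[-31,145,0,0,0,0,86],[-31,145,20,0,0,0,86],[-31,145,60,0,0,0,86],[-31,145,60,0,0,0,86],[-31,145,60,0,0,0,86],[-31,145,60,0,0,0,86]]]' 20;  python3 - <<'E'
from h import *
p,d=grab_frame('wrist');W=cloud('wrist',d);cv2.imwrite('pics/w3.png',p);z=W[...,2]
for a,b in [(.03,.06)]: [print(r) for r in rect(W,(z>a)&(z<b))]
rows((.44,.257,.010,0),(.616,.042,.23,.085))
E
```

```text
t: 8.0
eef_pos: [0.4405, 0.2586, 0.141]
ee_rot: [-3.141, -0.001, 0.001]
force: [0.2, 0.5, 0.0]
width: 0.0858
gripper_force: 0.0
([175, 0, 123, 85, 6299], [566.7, 285.5], [59.7, 55.1], 32.2, np.float64(0.0348))
([497, 0, 41, 137, 3746], [537.3, 109.6], [83.5, 4.2], 6.3, np.float64(0.0461))
([12, 100, 118, 132, 12811], [472.4, 401.6], [61.1, 90.7], 89.9, np.float64(0.0486))
([242, 167, 86, 87, 5337], [440.9, 255.7], [61.8, 63.8], 58.6, np.float64(0.0398))
t 8.05 pos [0.4404 0.2585 0.141 ] yaw 0.001 w 0.086
[-1.0, 2.0, 131.0] [-0.001, -0.001, 0.001] rows>= 2.1
[175.0, 217.0, -89.0] [-0.001, -0.001, -0.084] rows>= 4.7
```

View pics/w3.png

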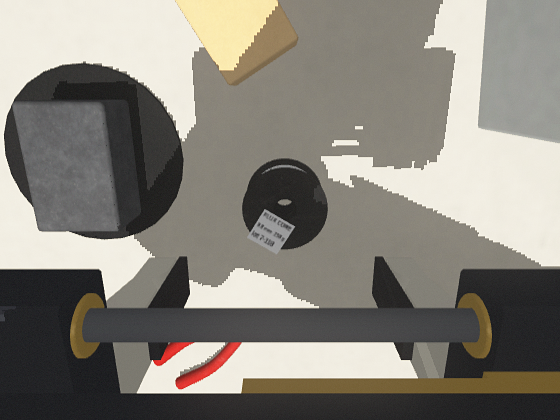

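The wrist view shows the reel upright at (285,203), between the open fingers. The foam sits flat on the mat at (70,165).

```bash
python3 -m jog '[[[0,2,60,0,0,0,86],[0,2,115,0,0,0,86],[0,2,131,0,0,0,86],[0,2,131,0,0,0,86],[0,2,131,0,0,0,40],[0,2,131,0,0,0,40],[0,2,131,0,0,0,40],[0,2,131,0,0,0,40],[0,2,131,0,0,0,40],[0,2,131,0,0,0,40],[0,2,80,0,0,0,40],[0,2,20,0,0,0,40],[0,2,-40,0,0,0,40],[0,2,-85,0,0,0,40],[0,2,-85,0,0,0,40]]]' 20;  python3 - <<'E'
from h import *
rows((.615,.042,.226,.085),(.615,.042,.112,.085))
E
```

```text
t: 9.93
eef_pos: [0.441, 0.2566, 0.2293]
ee_rot: [-3.136, -0.005, 0.0]
force: [0.4, -0.3, -4.0]
width: 0.0612
gripper_force: 20.0
t 9.93 pos [0.441  0.2566 0.2293] yaw 0.0 w 0.0612
[174.0, 215.0, 3.0] [-0.005, -0.005, -0.085] rows>= 4.4
[173.0, 215.0, 117.0] [-0.005, -0.005, -0.085] rows>= 4.8
```

```bash
python3 -m jog '[[[174,215,0,-0.005,-0.005,-0.085,40],[174,215,0,-0.005,-0.005,-0.085,40],[174,215,0,-0.005,-0.005,-0.085,40],[174,215,0,-0.005,-0.005,-0.085,40],[174,215,0,-0.005,-0.005,-0.085,40],[174,215,0,-0.005,-0.005,-0.085,40]]]';  python3 - <<'E'
from h import *
p,d=grab_frame('wrist');cv2.imwrite('pics/w4.png',p)
rows((.615,.042,.112,.085))
E
```

```text
t: 10.68
eef_pos: [0.6136, 0.0384, 0.2226]
ee_rot: [3.136, 0.01, 0.082]
force: [-1.0, 0.8, -3.1]
width: 0.0613
gripper_force: 20.0
t 10.72 pos [0.613  0.0394 0.223 ] yaw 0.083 w 0.0614
[3.0, -3.0, 111.0] [0.005, 0.009, -0.002] rows>= 1.8
```

View pics/w4.png

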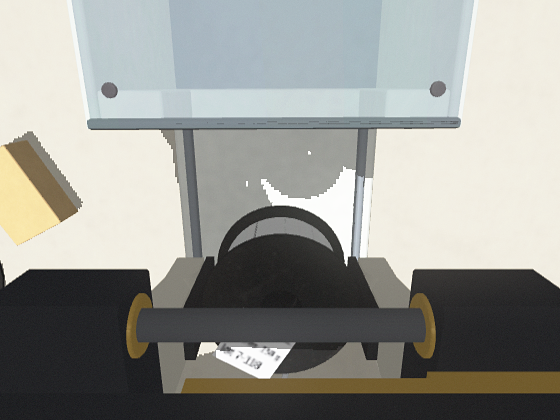

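```bash
python3 - <<'E'
from h import *
p,d=grab_frame('wrist');W=cloud('wrist',d)
for n,(r0,r1,c0,c1) in dict(top=(245,295,240,330),arc=(206,214,255,310),label=(355,370,235,270)).items():
    q=W[r0:r1,c0:c1].reshape(-1,3);q=q[np.isfinite(q[:,2])&(q[:,2]>.12)]
    if len(q)<5: print(n,'none');continue
    A=np.c_[q[:,:2],np.ones(len(q))];co=np.linalg.lstsq(A,q[:,2],rcond=None)[0]
    print(n,len(q),q.mean(0).round(3),q.min(0).round(3),q.max(0).round(3),'slope',co[:2].round(3))
E
```

```text
top 4482 [0.631 0.04  0.252] [0.606 0.019 0.224] [0.643 0.057 0.255] slope [0.23 0.02]
arc 374 [0.643 0.042 0.215] [0.641 0.029 0.213] [0.645 0.054 0.217] slope [-0.108 -0.009]
label 509 [0.589 0.05  0.253] [0.585 0.042 0.251] [0.594 0.057 0.254] slope [ 0.04  -0.005]
```

The depth shows the reel level and centred in the grip, with its bottom 10 mm below the tips. I'll lower it into the bay and release.

```bash
python3 -m jog '[[[2,-3,50,0,0,0,40],[2,-3,95,0,0,0,40],[2,-3,108,0,0,0,40],[2,-3,111,0,0,0,40],[2,-3,111,0,0,0,40],[2,-3,111,0,0,0,70],[2,-3,111,0,0,0,70],[2,-3,111,0,0,0,70],[2,-3,60,0,0,0,70],[2,-3,0,0,0,0,70],[2,-3,0,0,0,0,20],[2,-3,0,0,0,0,0],[2,-3,0,0,0,0,0]]]';  python3 - <<'E'
from h import *
rows((.4655,.0292,.215,.085),(.4655,.0292,.12,.085))
p,d=grab_frame('top');W=cloud('top',d);z=W[...,2];cv2.imwrite('pics/t5.png',p)
for q in ['reel_mid']:
  for r in spot_in(q,'top')[:2]: print(q,r)
E
```

```text
t: 12.4
eef_pos: [0.615, 0.0434, 0.2243]
ee_rot: [3.136, 0.007, 0.085]
force: [0.0, -0.1, 0.1]
width: 0.0457
gripper_force: 0.0
t 12.4 pos [0.615  0.0434 0.2243] yaw 0.085 w 0.0457
[-150.0, 1.0, 10.0] [0.005, 0.007, 0.0] rows>= 2.4
[-149.0, 1.0, 105.0] [0.005, 0.007, 0.0] rows>= 2.9
reel_mid {'uv': [268.9, 188.1], 'confidence': 0.68}
```

```bash
python3 -m jog '[[[-150,1,0,0.005,0.007,0,0],[-150,1,0,0.005,0.007,0,0],[-150,1,0,0.005,0.007,0,0],[-150,1,50,0.005,0.007,0,0],[-150,1,100,0.005,0.007,0,0],[-150,1,104,0.005,0.007,0,0],[-150,1,104,0.005,0.007,0,0]]]'; python3 -m jog '[[[15,0,0,0,0,0,0],[25,0,0,0,0,0,0],[33,0,0,0,0,0,0],[38,0,0,0,0,0,0],[43,0,0,0,0,0,0],[43,0,0,0,0,0,0]]]';  python3 - <<'E'
from h import *
p,d=grab_frame('scene');cv2.imwrite('pics/s5.png',p[120:280,180:380].repeat(3,0).repeat(3,1))
rows((.6137,.042,.12,.085))
E
```

```text
t: 13.38
eef_pos: [0.4666, 0.0294, 0.1232]
ee_rot: [3.141, -0.002, 0.086]
force: [0.6, 1.0, 0.4]
width: 0.0003
gripper_force: 0.0
t: 14.12
eef_pos: [0.5086, 0.0328, 0.1223]
ee_rot: [3.142, -0.001, 0.085]
force: [-2.9, 0.2, 2.0]
width: 0.0003
gripper_force: 1.1
t 14.18 pos [0.5084 0.0328 0.1222] yaw 0.085 w 0.0004
[106.0, -0.0, 2.0] [-0.0, -0.001, -0.0] rows>= 1.7
```

View pics/s5.png

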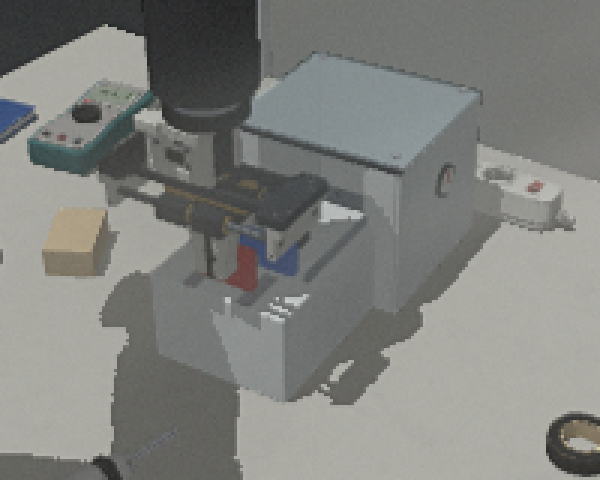

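The fingers are behind the red plate (240,270 in the crop) and in contact, at about 3 N. I'll push through.

```bash
python3 -m jog '[[[12,0,0,0,0,0,0],[24,0,0,0,0,0,0],[36,0,0,0,0,0,0],[48,0,0,0,0,0,0],[60,0,0,0,0,0,0],[72,0,0,0,0,0,0],[84,0,0,0,0,0,0],[92,0,0,0,0,0,0],[96,0,0,0,0,0,0],[96,0,0,0,0,0,0]]]'; python3 -m jog '[[[3,0,0,0,0,0,0],[5,0,0,0,0,0,0],[5,0,0,0,0,0,0]]]'; python3 -m jog '[[[3,0,0,0,0,0,0],[5,0,0,0,0,0,0],[5,0,0,0,0,0,0]]]'
```

```text
t: 15.42
eef_pos: [0.6031, 0.0408, 0.1222]
ee_rot: [3.141, 0.001, 0.085]
force: [-6.3, -0.4, 3.1]
width: 0.0003
gripper_force: 3.3
t: 15.8
eef_pos: [0.6079, 0.0412, 0.1222]
ee_rot: [3.141, 0.001, 0.085]
force: [-6.5, 0.0, 2.8]
width: 0.0004
gripper_force: 3.4
t: 16.18
eef_pos: [0.6127, 0.0416, 0.1222]
ee_rot: [3.141, 0.002, 0.085]
force: [-7.3, -0.7, 4.0]
width: 0.0007
gripper_force: 3.9
```

```bash
python3 -m jog '[[[3,0,0,0,0,0,0],[5,0,0,0,0,0,0],[5,0,0,0,0,0,0]]]'; python3 -m jog '[[[3,0,0,0,0,0,0],[4,0,0,0,0,0,0],[4,0,0,0,0,0,0]]]'
```

```text
t: 16.55
eef_pos: [0.6128, 0.0415, 0.1222]
ee_rot: [3.141, 0.01, 0.085]
force: [-26.6, 2.5, 18.9]
width: 0.0009
gripper_force: 13.2
t: 16.92
eef_pos: [0.613, 0.0415, 0.1222]
ee_rot: [3.141, 0.016, 0.084]
force: [-42.1, 6.3, 30.5]
width: 0.0007
gripper_force: 20.4
```

End stop reached at TCP x = 0.613. I'll back off, lift and look.

```bash
python3 -m jog '[[[-15,0,0,0,0,0,0],[-30,0,0,0,0,0,0],[-50,0,0,0,0,0,0],[-70,0,0,0,0,0,0],[-90,0,0,0,0,0,0],[-110,0,0,0,0,0,0],[-135,0,0,0,0,0,0],[-150,0,-10,0,0,0,0],[-150,0,-60,0,0,0,0],[-150,0,-100,0,0,0,70],[-150,0,-100,0,0,0,70]]]';  python3 - <<'E'
from h import *
p,d=grab_frame('top');W=cloud('top',d);z=W[...,2];cv2.imwrite('pics/t6.png',p[80:320,60:460].repeat(2,0).repeat(2,1))
for a,b in [(.03,.06),(.012,.03)]: [print(r) for r in rect(W,(z>a)&(z<b)&(W[...,0]>.3)&(W[...,0]<.65)&(W[...,1]<.5)&(W[...,1]>-.35))]
for q in ['reel_mid','ram_plate']:
  for r in spot_in(q,'top')[:2]: print(q,r)
rows((.575,.2935,.14,0.55))
E
```

```text
t: 18.3
eef_pos: [0.4763, 0.0309, 0.2268]
ee_rot: [-3.139, -0.01, 0.086]
force: [0.0, -0.2, -0.7]
width: 0.0151
gripper_force: 0.0
([165, 184, 31, 35, 570], [574.5, 293.7], [86.0, 55.2], 32.0, np.float64(0.0341))
([129, 223, 24, 33, 762], [469.7, 402.8], [89.7, 61.2], 0.9, np.float64(0.048))
([273, 284, 10, 14, 79], [318.4, 23.5], [25.1, 35.7], 88.8, np.float64(0.0322))
([375, 175, 23, 22, 259], [606.9, -293.8], [60.8, 59.8], 56.0, np.float64(0.0178))
([182, 185, 16, 29, 38], [583.1, 268.1], [82.5, 23.0], 14.6, np.float64(0.0214))
([152, 223, 3, 32, 55], [470.3, 373.8], [88.2, 3.6], 0.6, np.float64(0.0213))
([271, 267, 15, 31, 162], [340.9, 19.6], [37.0, 84.3], 84.1, np.float64(0.0246))
reel_mid {'uv': [385.1, 183.7], 'confidence': 0.62}
t 18.45 pos [0.4735 0.03   0.2223] yaw 0.085 w 0.0268
[123.0, -254.0, 83.0] [-0.0, -0.002, -0.465] rows>= 4.7
```

View pics/t6.png

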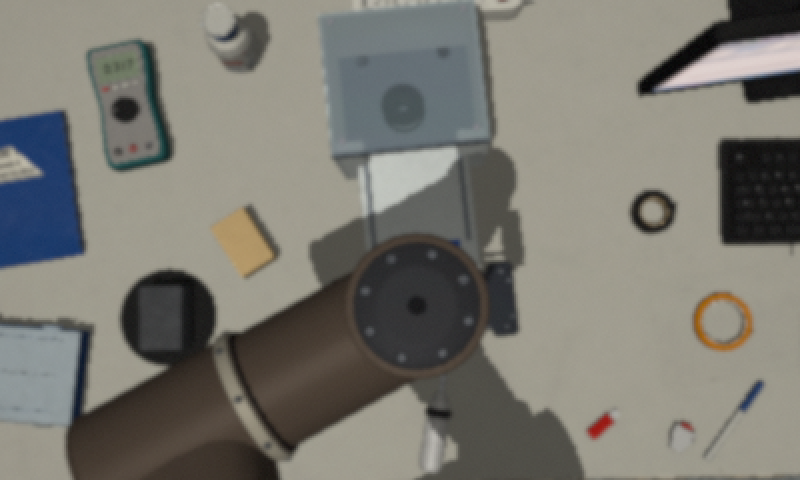

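The reel lies behind the mouth under the clear cover (403,108), and the bay is empty. Next is the carton.

```bash
python3 -m jog '[[[123,-254,40,0,0,-0.2,84],[123,-254,40,0,0,-0.35,84],[123,-254,40,0,0,-0.472,84],[123,-254,40,0,0,-0.472,84],[123,-254,82,0,0,-0.472,84],[123,-254,82,0,0,-0.472,84],[123,-254,82,0,0,-0.472,84],[123,-254,82,0,0,-0.472,84]]]';  python3 - <<'E'
from h import *
p,d=grab_frame('wrist');W=cloud('wrist',d);cv2.imwrite('pics/w7.png',p);z=W[...,2]
for a,b in [(.025,.05)]: [print(r) for r in rect(W,(z>a)&(z<b))]
rows((.576,.293,.012,.555))
E
```

```text
t: 19.45
eef_pos: [0.5751, 0.293, 0.1419]
ee_rot: [3.141, -0.003, 0.557]
force: [0.5, 0.4, 0.1]
width: 0.0839
gripper_force: 0.0
([495, 128, 65, 141, 3123], [675.3, 137.2], [111.9, 24.6], 28.1, np.float64(0.0368))
([243, 147, 78, 112, 8298], [577.9, 292.6], [84.9, 55.2], 32.1, np.float64(0.0351))
([24, 175, 127, 118, 7617], [479.1, 402.2], [60.3, 79.5], 89.6, np.float64(0.0487))
t 19.5 pos [0.5751 0.2931 0.1422] yaw 0.556 w 0.0841
[0.0, 0.0, 130.0] [0.0, -0.004, 0.001] rows>= 2.1
```

View pics/w7.png

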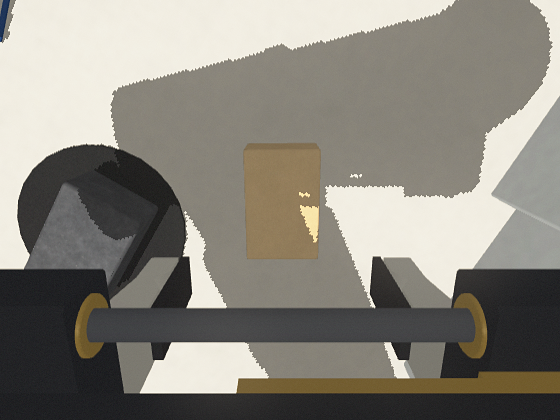

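The carton is square to the fingers at (282,203), and the foam is clear to the left. I'll grip, lift and carry.

```bash
python3 -m jog '[[[1,0,60,0,0,0,84],[1,0,115,0,0,0,84],[1,0,130,0,0,0,84],[1,0,130,0,0,0,84],[1,0,130,0,0,0,40],[1,0,130,0,0,0,40],[1,0,130,0,0,0,40],[1,0,130,0,0,0,40],[1,0,130,0,0,0,40],[1,0,130,0,0,0,40],[1,0,80,0,0,0,40],[1,0,20,0,0,0,40],[1,0,-40,0,0,0,40],[1,0,-85,0,0,0,40],[1,0,-85,0,0,0,40]]]' 20;  python3 - <<'E'
from h import *
rows((.613,.042,.226,.085),(.613,.042,.114,.085))
E
```

```text
t: 21.38
eef_pos: [0.577, 0.2952, 0.2305]
ee_rot: [-3.141, -0.01, 0.558]
force: [0.5, -0.1, -0.9]
width: 0.0549
gripper_force: 20.0
t 21.38 pos [0.577  0.2952 0.2305] yaw 0.558 w 0.0549
[-104.0, 234.0, 3.0] [-0.002, -0.009, 0.473] rows>= 4.1
[-105.0, 234.0, 115.0] [-0.002, -0.009, 0.473] rows>= 4.5
```

```bash
python3 -m jog '[[[-104,234,0,0,-0.009,0.2,40],[-104,234,0,0,-0.009,0.35,40],[-104,234,0,0,-0.009,0.473,40],[-104,234,0,0,-0.009,0.473,40],[-104,234,0,0,-0.009,0.473,40],[-104,234,0,0,-0.009,0.473,40],[-104,234,0,0,-0.009,0.473,40]]]';  python3 - <<'E'
from h import *
rows((.613,.042,.114,.085))
E
```

```text
t: 22.25
eef_pos: [0.6106, 0.0415, 0.2251]
ee_rot: [3.14, 0.008, 0.085]
force: [-0.2, 0.5, -0.3]
width: 0.0546
gripper_force: 20.0
t 22.25 pos [0.6106 0.0415 0.2251] yaw 0.085 w 0.0546
[3.0, -0.0, 111.0] [0.002, 0.008, 0.0] rows>= 1.8
```

```bash
python3 -m jog '[[[2,0,50,0,0,0,40],[2,0,95,0,0,0,40],[2,0,108,0,0,0,40],[2,0,111,0,0,0,40],[2,0,111,0,0,0,40],[2,0,111,0,0,0,68],[2,0,111,0,0,0,70],[2,0,111,0,0,0,70],[2,0,60,0,0,0,70],[2,0,0,0,0,0,70],[2,0,0,0,0,0,20],[2,0,0,0,0,0,0],[2,0,0,0,0,0,0]]]';  python3 - <<'E'
from h import *
p,d=grab_frame('wrist');W=cloud('wrist',d);z=W[...,2]
[print(r) for r in rect(W,(z>.128)&(z<.148))]
rows((.4655,.0292,.215,.085),(.4655,.0292,.122,.085))
E
```

```text
t: 23.88
eef_pos: [0.6121, 0.0404, 0.2243]
ee_rot: [3.139, 0.009, 0.084]
force: [0.7, 0.1, -0.3]
width: 0.0453
gripper_force: 0.0
([238, 150, 83, 118, 9295], [614.1, 40.6], [85.1, 55.1], 5.0, np.float64(0.1348))
([232, 275, 98, 20, 1833], [557.0, 35.1], [12.4, 72.7], 4.8, np.float64(0.1365))
([240, 342, 79, 5, 384], [514.7, 32.7], [5.8, 58.5], 4.5, np.float64(0.146))
t 23.93 pos [0.6122 0.0404 0.2242] yaw 0.084 w 0.0415
[-147.0, -1.0, 11.0] [0.002, 0.009, -0.001] rows>= 2.4
[-146.0, -1.0, 104.0] [0.002, 0.009, -0.001] rows>= 2.9
```

The carton lies flat and square in the bay. I'll push the ram.

```bash
python3 -m jog '[[[-147,-1,0,0.002,0.009,0,0],[-147,-1,0,0.002,0.009,0,0],[-147,-1,0,0.002,0.009,0,0],[-147,-1,50,0.002,0.009,0,0],[-147,-1,100,0.002,0.009,0,0],[-147,-1,103,0.002,0.009,0,0],[-147,-1,103,0.002,0.009,0,0]]]'; python3 -m jog '[[[15,0,0,0,0,0,0],[25,0,0,0,0,0,0],[33,0,0,0,0,0,0],[43,0,0,0,0,0,0],[55,0,0,0,0,0,0],[67,0,0,0,0,0,0],[79,0,0,0,0,0,0],[91,0,0,0,0,0,0],[103,0,0,0,0,0,0],[115,0,0,0,0,0,0],[127,0,0,0,0,0,0],[137,0,0,0,0,0,0],[143,0,0,0,0,0,0],[147,0,0,0,0,0,0],[149,0,0,0,0,0,0],[150,0,0,0,0,0,0],[150,0,0,0,0,0,0]]]'
```

```text
t: 24.8
eef_pos: [0.4663, 0.0291, 0.1244]
ee_rot: [3.141, -0.002, 0.085]
force: [-0.0, 0.7, 0.2]
width: 0.0006
gripper_force: 0.0
t: 26.92
eef_pos: [0.6127, 0.0412, 0.1235]
ee_rot: [3.141, 0.003, 0.084]
force: [-11.6, 1.7, 6.9]
width: 0.0005
gripper_force: 5.7
```

End stop reached (11.6 N). Now back off and go over to the black tape.

```bash
python3 -m jog '[[[-15,0,0,0,0,0,0],[-30,0,0,0,0,0,0],[-50,0,0,0,0,0,0],[-70,0,0,0,0,0,0],[-90,0,0,0,0,0,0],[-110,0,0,0,0,0,0],[-135,0,0,0,0,0,0],[-150,0,-10,0,0,0,0],[-150,0,-60,0,0,0,0],[-150,0,-100,0,0,0,70],[-150,0,-100,0,0,0,70]]]';  python3 - <<'E'
from h import *
p,d=grab_frame('top');W=cloud('top',d);z=W[...,2];cv2.imwrite('pics/t8.png',p[80:320,60:460].repeat(2,0).repeat(2,1))
for a,b in [(.03,.06),(.012,.03),(.11,.15)]: [print(r) for r in rect(W,(z>a)&(z<b)&(W[...,0]>.3)&(W[...,0]<.7)&(W[...,1]<.5)&(W[...,1]>-.35))]
rows((.608,-.294,.14,-.4))
E
```

```text
t: 28.3
eef_pos: [0.4677, 0.0298, 0.2279]
ee_rot: [-3.139, -0.011, 0.085]
force: [-0.9, 0.3, -1.4]
width: 0.0149
gripper_force: 0.0
([113, 158, 27, 6, 88], [693.2, 447.8], [13.1, 75.7], 1.3, np.float64(0.0333))
([129, 223, 24, 33, 758], [469.5, 403.2], [63.4, 89.0], 89.2, np.float64(0.0481))
([274, 281, 10, 17, 85], [322.1, 20.5], [22.9, 46.4], 80.6, np.float64(0.0317))
([114, 159, 29, 7, 50], [691.6, 444.6], [6.9, 78.0], 10.8, np.float64(0.0235))
([375, 175, 23, 22, 256], [607.2, -293.7], [60.8, 60.0], 56.1, np.float64(0.0179))
([152, 223, 3, 32, 59], [470.3, 373.5], [88.0, 3.5], 0.2, np.float64(0.0219))
([271, 274, 15, 24, 145], [330.9, 20.7], [37.0, 64.6], 84.1, np.float64(0.0249))
([288, 153, 16, 4, 49], [680.9, -31.6], [3.4, 39.7], 2.3, np.float64(0.1289))
([227, 158, 17, 9, 50], [662.1, 125.9], [16.2, 39.4], 10.2, np.float64(0.1266))
([251, 200, 39, 7, 107], [553.1, 37.4], [11.9, 99.1], 4.8, np.float64(0.1364))
t 28.35 pos [0.4665 0.0295 0.2257] yaw 0.084 w 0.0189
[113.0, 334.0, 86.0] [-0.004, -0.006, 0.484] rows>= 5.8
```

View pics/t8.png

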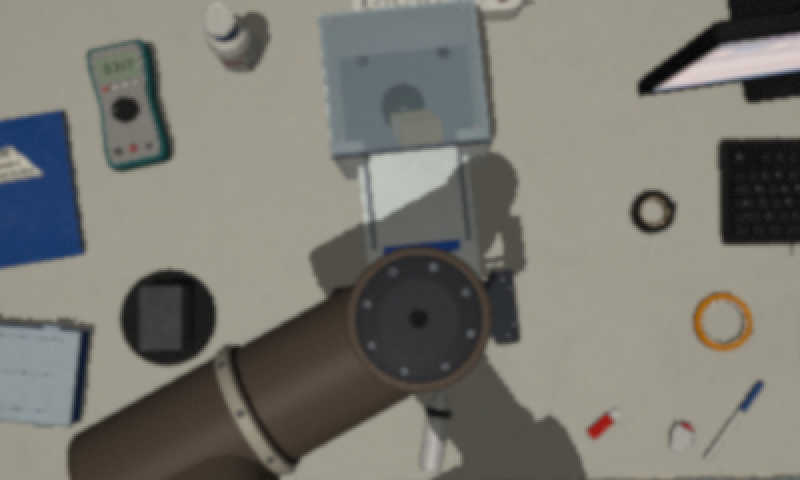

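The carton is in the compartment at (417,126), leaning by the reel, and the ram is back. Next is the black tape at (653,211) in the crop.

```bash
python3 -m jog '[[[114,334,0,0,-0.006,0,84],[114,334,0,0,-0.006,0,84],[114,334,0,0,-0.006,0,84],[114,334,0,0,-0.006,0,84],[114,334,0,0,-0.006,0,84],[114,334,50,0,-0.006,0,84],[114,334,86,0,-0.006,0,84],[114,334,86,0,-0.006,0,84],[114,334,86,0,-0.006,0,84],[114,334,86,0,-0.006,0,84]]]';  python3 - <<'E'
from h import *
p,d=grab_frame('wrist');W=cloud('wrist',d);cv2.imwrite('pics/w9.png',p);z=W[...,2]
for a,b in [(.012,.03)]: [print(r) for r in rect(W,(z>a)&(z<b))]
rows((.609,-.294,.003,.085))
k=camera_params('top');c=-k['R'].T@k['t'];r=k['R'].T@np.linalg.inv(k['mtx'])@[60+417/2,80+126/2,1]
for h in (.03,.06,.09): X=c+r*(h-c[2])/r[2]; print(h,X, (Ro.from_euler('z',-.085).apply(X-[.615,.042,0])).round(3))
E
```

```text
t: 29.6
eef_pos: [0.6084, -0.294, 0.1403]
ee_rot: [3.14, 0.0, 0.085]
force: [0.8, -0.3, 0.8]
width: 0.084
gripper_force: 0.0
([397, 75, 163, 195, 23188], [637.0, -458.9], [151.8, 132.3], 1.1, np.float64(0.0256))
([243, 159, 85, 79, 3442], [611.1, -295.9], [61.6, 61.4], 77.6, np.float64(0.0186))
([325, 342, 72, 36, 443], [469.7, -374.6], [31.8, 67.1], 28.8, np.float64(0.0125))
([400, 360, 13, 18, 109], [458.1, -423.4], [20.6, 10.7], 12.4, np.float64(0.0125))
t 29.65 pos [ 0.6083 -0.2939  0.1401] yaw 0.085 w 0.0838
[1.0, -0.0, 137.0] [0.001, 0.001, 0.0] rows>= 2.2
0.03 [0.73584256 0.0406909  0.03      ] [ 0.12  -0.012  0.03 ]
0.06 [0.72902693 0.04000962 0.06      ] [ 0.113 -0.012  0.06 ]
0.09 [0.72221129 0.03932835 0.09      ] [ 0.107 -0.012  0.09 ]
```

View pics/w9.png

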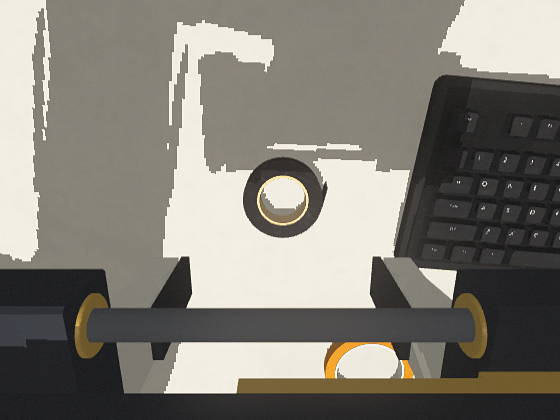

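The tape lies flat at (285,198) between the fingers, with the keyboard clear to the right. I'll grip it.

```bash
python3 -m jog '[[[2,1,60,0,0,0,84],[2,1,115,0,0,0,84],[2,1,133,0,0,0,84],[2,1,135,0,0,0,84],[2,1,135,0,0,0,84],[2,1,135,0,0,0,40],[2,1,135,0,0,0,40],[2,1,135,0,0,0,40],[2,1,135,0,0,0,40],[2,1,135,0,0,0,40],[2,1,135,0,0,0,40],[2,1,80,0,0,0,40],[2,1,20,0,0,0,40],[2,1,-40,0,0,0,40],[2,1,-85,0,0,0,40],[2,1,-85,0,0,0,40]]]' 20;  python3 - <<'E'
from h import *
rows((.615,.042,.226,.085),(.615,.042,.114,.085))
E
```

```text
t: 31.65
eef_pos: [0.6115, -0.2958, 0.2276]
ee_rot: [3.139, -0.003, 0.084]
force: [-0.3, -0.1, -1.5]
width: 0.0611
gripper_force: 20.0
t 31.65 pos [ 0.6115 -0.2958  0.2276] yaw 0.084 w 0.0611
[32.0, -336.0, 1.0] [0.003, -0.003, -0.001] rows>= 5.4
[32.0, -337.0, 113.0] [0.003, -0.003, -0.001] rows>= 5.7
```

```bash
python3 -m jog '[[[32,-336,0,0,0,0,40],[32,-336,0,0,0,0,40],[32,-336,0,0,0,0,40],[32,-336,0,0,0,0,40],[32,-336,0,0,0,0,40],[32,-336,0,0,0,0,40],[32,-336,0,0,0,0,40],[32,-336,0,0,0,0,40]]]';  python3 - <<'E'
from h import *
rows((.615,.042,.106,.085))
E
```

```text
t: 32.65
eef_pos: [0.6128, 0.0421, 0.2218]
ee_rot: [3.141, 0.005, 0.084]
force: [0.8, -1.2, -1.2]
width: 0.0611
gripper_force: 20.0
t 32.65 pos [0.6128 0.0421 0.2218] yaw 0.084 w 0.0611
[3.0, 0.0, 116.0] [0.0, 0.005, -0.001] rows>= 1.9
```

```bash
python3 -m jog '[[[1,0,50,0,0,0,40],[1,0,95,0,0,0,40],[1,0,112,0,0,0,40],[1,0,115,0,0,0,40],[1,0,115,0,0,0,40],[1,0,115,0,0,0,67],[1,0,115,0,0,0,67],[1,0,115,0,0,0,67],[1,0,100,0,0,0,67],[1,0,50,0,0,0,67],[1,0,0,0,0,0,67],[1,0,0,0,0,0,20],[1,0,0,0,0,0,0],[1,0,0,0,0,0,0]]]';  python3 - <<'E'
from h import *
p,d=grab_frame('wrist');W=cloud('wrist',d);z=W[...,2]
[print(r) for r in rect(W,(z>.113)&(z<.148))]
rows((.4655,.0292,.215,.085),(.4655,.0292,.122,.085))
E
```

```text
t: 34.4
eef_pos: [0.6137, 0.0424, 0.2218]
ee_rot: [3.141, 0.006, 0.084]
force: [-0.2, 0.5, -0.5]
width: 0.0427
gripper_force: 0.0
([238, 163, 91, 83, 3848], [616.6, 42.2], [61.6, 61.7], 79.4, np.float64(0.1185))
([235, 270, 92, 38, 2831], [546.4, 36.0], [33.8, 71.0], 5.1, np.float64(0.1329))
([242, 342, 80, 10, 779], [516.1, 33.0], [10.0, 58.9], 5.5, np.float64(0.1457))
t 34.45 pos [0.6137 0.0424 0.2217] yaw 0.084 w 0.0383
[-149.0, 1.0, 8.0] [0.0, 0.006, -0.001] rows>= 2.4
[-148.0, 1.0, 101.0] [0.0, 0.006, -0.001] rows>= 2.9
```

The tape is flat in the bay. I'll push it through.

```bash
python3 -m jog '[[[-148,1,0,0,0.006,0,0],[-148,1,0,0,0.006,0,0],[-148,1,0,0,0.006,0,0],[-148,1,50,0,0.006,0,0],[-148,1,95,0,0.006,0,0],[-148,1,99,0,0.006,0,0],[-148,1,99,0,0.006,0,0]]]'; python3 -m jog '[[[15,0,0,0,0,0,0],[25,0,0,0,0,0,0],[33,0,0,0,0,0,0],[43,0,0,0,0,0,0],[55,0,0,0,0,0,0],[67,0,0,0,0,0,0],[79,0,0,0,0,0,0],[91,0,0,0,0,0,0],[103,0,0,0,0,0,0],[115,0,0,0,0,0,0],[127,0,0,0,0,0,0],[137,0,0,0,0,0,0],[143,0,0,0,0,0,0],[147,0,0,0,0,0,0],[149,0,0,0,0,0,0],[150,0,0,0,0,0,0],[150,0,0,0,0,0,0]]]';python3 -m jog '[[[-15,0,0,0,0,0,0],[-30,0,0,0,0,0,0],[-50,0,0,0,0,0,0],[-70,0,0,0,0,0,0],[-90,0,0,0,0,0,0],[-110,0,0,0,0,0,0],[-135,0,0,0,0,0,0],[-150,0,-10,0,0,0,0],[-150,0,-60,0,0,0,0],[-150,0,-100,0,0,0,70],[-150,0,-130,0,0,0,70],[-150,0,-130,0,0,0,70]]]';  python3 - <<'E'
from h import *
p,d=grab_frame('top');W=cloud('top',d);z=W[...,2];cv2.imwrite('pics/t10.png',p[80:320,60:460].repeat(2,0).repeat(2,1))
for a,b in [(.03,.06),(.012,.03),(.11,.15)]: [print(r) for r in rect(W,(z>a)&(z<b)&(W[...,0]>.3)&(W[...,0]<.7)&(W[...,1]<.5)&(W[...,1]>-.35))]
E
```

```text
t: 35.33
eef_pos: [0.4671, 0.0291, 0.125]
ee_rot: [3.141, -0.002, 0.085]
force: [0.7, 0.2, 0.2]
width: 0.0004
gripper_force: 0.0
t: 37.45
eef_pos: [0.6128, 0.0411, 0.1241]
ee_rot: [3.141, 0.005, 0.084]
force: [-16.5, 3.2, 11.1]
width: 0.0004
gripper_force: 8.0
t: 38.95
eef_pos: [0.4682, 0.0297, 0.2579]
ee_rot: [-3.14, -0.009, 0.085]
force: [0.0, 0.3, -0.8]
width: 0.0249
gripper_force: 0.0
([113, 158, 27, 7, 86], [692.7, 447.9], [15.0, 75.7], 2.6, np.float64(0.0334))
([129, 223, 24, 33, 764], [469.7, 402.9], [89.7, 61.3], 0.4, np.float64(0.0481))
([274, 282, 9, 16, 76], [320.8, 22.3], [21.0, 42.4], 83.0, np.float64(0.0323))
([115, 159, 28, 7, 52], [692.1, 443.2], [5.6, 75.6], 10.9, np.float64(0.0244))
([152, 224, 3, 31, 51], [468.9, 373.8], [85.1, 3.4], 0.1, np.float64(0.0206))
([271, 275, 15, 23, 151], [329.5, 20.8], [37.0, 61.9], 84.1, np.float64(0.0251))
([288, 153, 16, 4, 51], [680.8, -31.7], [4.1, 39.8], 0.4, np.float64(0.1316))
([227, 158, 16, 6, 47], [667.7, 127.4], [4.4, 40.4], 8.8, np.float64(0.1301))
([278, 200, 12, 5, 37], [556.5, 2.5], [28.5, 10.4], 89.3, np.float64(0.1351))
```

View pics/t10.png

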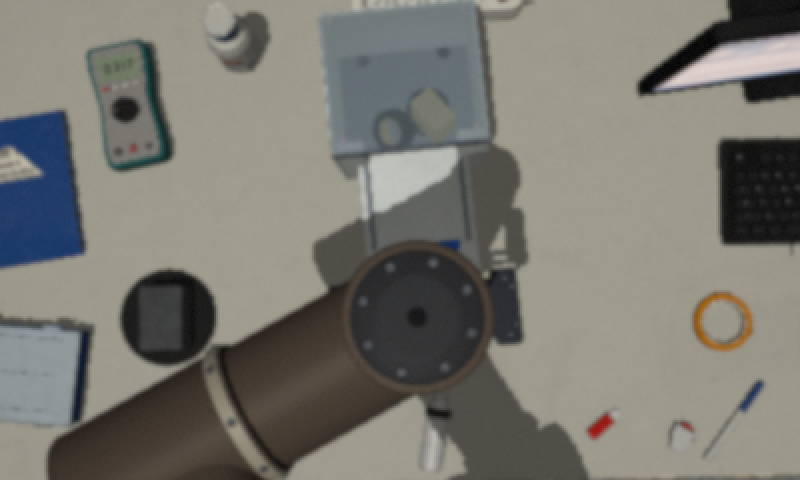

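The tape (393,128) and the carton (433,112) are inside behind the mouth, and nothing is left on the bench. One last check that the ram is back and the reel is in place.

```bash
python3 -m jog '[[[100,0,-20,0,0,0,70],[100,0,-20,0,0,0,70],[100,0,-20,0,0,0,70],[100,0,-20,0,0,0,70],[100,0,-20,0,0,0,70]]]'; python3 - <<'E'
from h import *
p,d=grab_frame('wrist');W=cloud('wrist',d);z=W[...,2];cv2.imwrite('pics/w11.png',p)
[print(r) for r in rect(W,(z>.113)&(z<.15))]
E
```

```text
t: 39.62
eef_pos: [0.565, 0.0373, 0.2743]
ee_rot: [-3.141, -0.002, 0.084]
force: [0.1, 0.4, 0.1]
width: 0.0696
gripper_force: 0.0
([357, 45, 64, 8, 318], [684.0, -32.3], [39.4, 5.1], 87.9, np.float64(0.1317))
([140, 46, 65, 7, 310], [670.4, 125.2], [4.4, 39.0], 10.8, np.float64(0.1329))
([221, 194, 120, 69, 4835], [537.1, 34.4], [51.6, 98.9], 4.8, np.float64(0.1364))
```

View pics/w11.png

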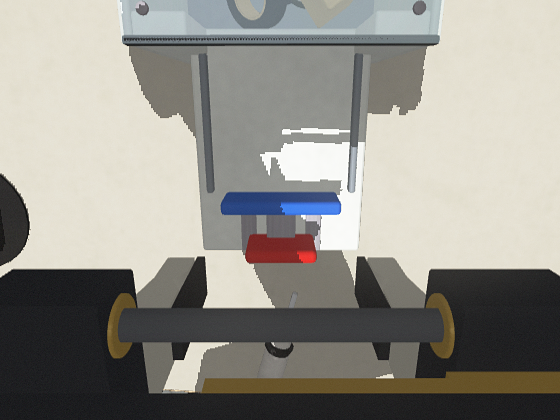

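The ram is back at rest (blue plate at (280,203), red at (280,248)), the bay is empty and the articles are behind the mouth.

```bash
python3 -c "
from station import arm
print(arm.job_done())"
```

```text
the job is handed in; nothing more can be done
None
```

The job is handed in, verdict not shown: the foam is flat on the mat, the reel, carton and black tape went in by the ram, the ram is back at rest, and the amber tape wasn't touched; only the reel's final spot is unconfirmed, since it went in first and is now mostly hidden under the other two.

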